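# Get the sealant weigh-out ready: cup on the balance, safety cap off

## Task

Get the bench ready for weighing out thread sealant: stand the empty steel cup upright in the middle of the balance pan, inside the scribed ring, set down gently so that the pan is not driven to its stop, and let go of it. Then take the red safety cap of the bottle in the bench cradle, push it down against its spring, twist it anticlockwise until it is free and lift it off; finish still holding it in the gripper, level and still, about 6 cm straight above the open mouth so that it drips back into the bottle. The bottle stays seated in its cradle and everything else on the bench stays where it is.

Things in the scene. Friction and masses are not known exactly. Their poses are not given: they have to be found in the camera images.
- cup: Straight, open steel dosing cup, loose: outside diameter 58 mm (61 mm at the flared rim), height 80 mm, wall 2.5 mm, about 0.22 kg. Origin at the centre of its underside, z up.
- balance: Spring dial balance with a blue housing, fixed, 195 mm deep (x from -110 to +85 mm) by 150 mm wide, housing 85 mm high, white dial on the slope at its front (-x) side. Origin on the bench; the pan's centre lies at x +15 mm, y 0 of this frame. The housing's frame does not move when loaded.
- pan: Round flat steel pan of the balance, diameter 140 mm, 4 mm thick, with a thin scribed ring of 76 mm diameter about its centre. Origin at the centre of its TOP face, 115 mm above the bench (= z 115 mm in the balance's frame) when empty. It sinks straight down on a spring of about 0.45 N/mm (about 5 mm under the cup) to a hard stop at 20 mm; do not push it down further than 16 mm.
- cradle: Steel bottle cradle screwed to the bench: a square open socket, 79 mm outside, 73 mm inside, walls 44 mm high, floor 3 mm thick, on a 112 mm square flange. Origin on the bench at its centre.
- bottle: Square white sealant bottle with a blue label, 0.45 kg, loose in the cradle with 1.5 mm play a side, which keeps it from turning: body 70 x 70 x 90 mm, neck 34 mm diameter, mouth 135 mm above its underside. Origin at the centre of its underside (3 mm above the bench), z up.
- mouth (a point): Centre of the bottle's open mouth, at the top of the neck (135 mm above the bottle's underside, 138 mm above the bench); the cap covers it at the start.
- cap: Red ribbed push-and-turn safety cap on the bottle, 53 mm diameter over the ribs (rigid grip 52 mm), 35 mm high, 45 g. Origin at the centre of its underside (skirt rim), at z 112 mm in the bottle's frame when locked; z up; cap and bottle x axes parallel when locked. It cannot be turned clockwise, nor turned or pulled off while locked and not pressed.
- cap_top (a point): Centre of the cap's top face, 35 mm above its origin, 150 mm above the bench when locked. Pressing: a sprung liner resists with 5.4 N rising 0.9 N per mm, to a stop at 5.5 mm. Pressed 3.5 mm or more (4.5 is good) its lugs clear their teeth and it turns anticlockwise seen from above; turned 38 to 84 degrees (60 is the middle, a stop follows) it is free to lift straight off.
- valve1: Loose nickel valve body (bystander), diameter 38 mm, 38 mm high, with a brass side spigot reaching 35 mm from its axis along its x. Origin at the centre of its underside.
- valve2: Loose valve body (bystander), as valve1.
- valve3: Loose valve body (bystander), as valve1.
- valve4: Loose valve body (bystander), as valve1.
- weight: Loose brass check weight (bystander), diameter 28 mm, 41 mm high, standing beyond the balance. Origin at the centre of its underside.
- pliers: Loose pliers with orange handles (bystander), lying flat beyond the cradle, 157 mm long along its x (-62 to +95 mm), 58 mm wide, 14 mm high. Origin on the bench between the handles.
- oil: Small loose oil bottle (bystander), diameter 44 mm, 110 mm high. Origin at the centre of its underside.
Not all that is in view belongs to the job. Leave any turquoise look-alike of the cap alone.

How it is judged:
By the outcome, as a careful person would: the job done as asked, in the order asked, and still so for the second after the job is handed in, while the arm keeps its last pose, push and grip.
It also fails if it takes over 48 s, if anything falls off the work surface, if the arm or the gripper's body presses on something with over 40 N, if the wrist force passes 120 N, or if a joint passes its speed limit or range.

## Robot

A 6-joint arm with a two-finger parallel gripper is mounted at the origin on the work surface. World frame = base frame: x ahead of the robot, y to its left, z up, the work surface at z = 0. Lengths are in m, angles in rad, forces in N, time in s.
With the tool pointing down it reaches from about 0.3 to 0.775 m from the base axis. Payload 14.6 kg.
Tool frame: the origin (TCP) lies at the very end of the fingers, on their centre line; the grasp point (between the pads) lies arm.hold_point_z behind it (arm.hold_point_z is the distance from the TCP to the grasp point, in m); z points along the fingers, y is the direction in which the jaws open and shut (so a half turn about z gives the same grasp; the last joint's range is limited). The gripper opens to 85 mm and grips with 20 to 120 N. Pads are 22 mm wide; open, the fingers measure 114 mm over their backs; the gripper's body (76 mm by 85 mm) begins 54 mm behind the grasp point. The pads swing forward as they close: fully open they stand 13 mm farther back than shut.
Start: joints at [1.101, 0.3, 1.521, -0, 1.321, -0.067], TCP at [0.216, 0.506, 0.231] pointing down, gripper open.
Joint ranges: [-3.03, 3.03], [-0.79, 2.21], [0.23, 2.52], [-1.04, 4.18], [0, 3.07], [-2.55, 2.55]. Speed limits (rad/s): [2.22, 2.22, 2.57, 3.14, 3.14, 3.14].

## Interface

Orientations are given as [roll, pitch, yaw] about the fixed x, y, z axes, in that order (R = Rz(yaw) Ry(pitch) Rx(roll)).
In Python, from station import monitor, viewer, hand_in, arm gives the robot as it stands. The module is installed in compiled form; this text tells all that it offers.
- The arm moves only by the tool apply_moves, never from a script. Its argument "deltas" is text: rows parted by semicolons, each of 4 numbers parted by spaces: the shift along the tool's x, y, z in cm, then the turn about the tool's z in degrees. A call has 1 to 10 rows; each row is the pose to reach, as a shift and turn from the pose measured when the call began, along the tool's axes at that moment; what a row does not reach only later rows make up. A row lasts 1/8 s, in which the tool goes at most 62.5 mm and 10.7 degrees, less where a joint would pass 70% of its speed; a pose out of reach is approached as far as the arm can. A call with a gripper value outside its range is refused whole. "claw" is the closure, from -1 (fully open) to 1 (shut), so that 0 is half open, set as the call begins (left out, the last holds). The fingers move at their own pace and stop on an object; the grip force is fixed at half the most. Time passes only in rows, so rows that repeat a pose let the fingers close. It gives the time, the measured TCP pose, the force and the opening at its end, in the units of the state.
- monitor.observe(): the state, without advancing time (a new reading comes with each control period).
- viewer.snapshot(name): name is "side" or "top"; returns the picture (480x640x3 uint8, red, green, blue); there is no depth.
- viewer.camera_model(name): a dict with "K" (3x3 intrinsics, pixels), "R" (3x3) and "t" (3): a world point X has camera coordinates R X + t. Camera axes: x right, y down, z forward; pixel columns grow to the right and rows downward; lengths in m; the calibration is good to about 2 mm. A picture is of the moment at which its call begins. camera_model takes no time and is no camera call.
- hand_in(): hands the job in, once; it reports no verdict.
The state is a dict: "clock": time; "qpos": joint angles; "qd": joint speeds; "joint_efforts": joint torques, N m; "position": TCP position; "tool_rot": TCP orientation; "ft_force": force on the tool from outside, world axes, zero at the start; "torque": the same for the moment, N m; "finger_gap": opening from 0.0 (shut) to 1.0 (fully open).
Only numpy, scipy, OpenCV 4.12 (cv2) and the standard library are available. Lean on these libraries where they do the work, as an engineer would, in place of code of your own. Each camera call takes 0.05 s, during which the arm holds its last target. There are 200 camera calls.

## Working session

There is one attempt and no reset: what is moved stays moved. The work goes in short steps, Python scripts to look and compute and a tool call to move; the robot and the scene stay as the last step left them, time stands still between calls to the robot, and variables do not carry over. Pictures are saved under pics/ and viewed, about 8 in all and at most 12, crops included, and the job is handed in when it is done.

Besides the shell and the picture viewer there is one more tool, called after "Request:" by a JSON object that holds its "fn" and its "kwargs". apply_moves: Moves the arm, as the interface text tells. Its arguments: {"type":"object","properties":{"deltas":{"type":"string"},"claw":{"type":"number"}},"required":["deltas"]}

```bash
mkdir -p pics; cat > h.py <<'E'
import numpy as np, cv2
from station import monitor, viewer, hand_in, arm
def snap(n,f):
    im=viewer.snapshot(n); cv2.imwrite('pics/'+f,np.ascontiguousarray(im[:,:,::-1])); return im
def proj(n,X):
    c=viewer.camera_model(n); p=np.array(c['K'])@(np.array(c['R'])@np.array(X,float)+np.array(c['t'])); return p[:2]/p[2]
def back(n,u,v,z):
    c=viewer.camera_model(n); R=np.array(c['R']);t=np.array(c['t'])
    d=R.T@np.linalg.inv(np.array(c['K']))@np.array([u,v,1.]); o=-R.T@t
    return o+d*(z-o[2])/d[2]
E
python3 - <<'E'
from h import *
snap('side','s0.png');snap('top','t0.png')
print(monitor.observe(), arm.hold_point_z)
for n in('side','top'):
    c=viewer.camera_model(n);print(n,c, -np.array(c['R']).T@np.array(c['t']))
E
```

```text
{'clock': 0.1, 'qpos': array([ 1.10137954e+00,  3.00387805e-01,  1.52151255e+00,  2.01752542e-05,
        1.32071556e+00, -6.65363561e-02]), 'qd': array([-0.00046876, -0.00053358, -0.00290553, -0.0009132 , -0.00101718,
        0.00076057]), 'joint_efforts': array([ 1.04429160e-03, -5.44379926e+01, -3.62366188e+01, -5.53408165e-05,
        3.03429937e-03, -3.78840085e-06]), 'position': array([0.21550902, 0.50579081, 0.230796  ]), 'tool_rot': array([-3.14057295e+00, -8.75334652e-05,  2.73870717e+00]), 'ft_force': array([ 0.05126292, -0.63133788,  0.14173375]), 'torque': array([ 0.03981385,  0.01988648, -0.03115996]), 'finger_gap': 0.9996238031238994} 0.0187
side {'K': array([[447.64266539,   0.        , 312.30337098],
       [  0.        , 447.64266539, 236.79401824],
       [  0.        ,   0.        ,   1.        ]]), 'R': array([[ 0.99855244, -0.05354706, -0.00507286],
       [-0.03424187, -0.56013397, -0.82769404],
       [ 0.0414791 ,  0.82666961, -0.5611567 ]]), 't': array([-0.5660689 ,  0.11025075,  1.19020939])} [ 0.51965586 -0.95246607  0.75627627]
top {'K': array([[447.09587138,   0.        , 319.97122487],
       [  0.        , 447.09587138, 239.70896012],
       [  0.        ,   0.        ,   1.        ]]), 'R': array([[-0.02939577, -0.9994345 ,  0.01632675],
       [-0.98707922,  0.02645072, -0.15803474],
       [ 0.15751351, -0.02076135, -0.98729857]]), 't': array([-3.16335940e-04,  5.78197482e-01,  1.18829268e+00])} [0.38354526 0.00906067 1.26458011]
```

View pics/t0.png

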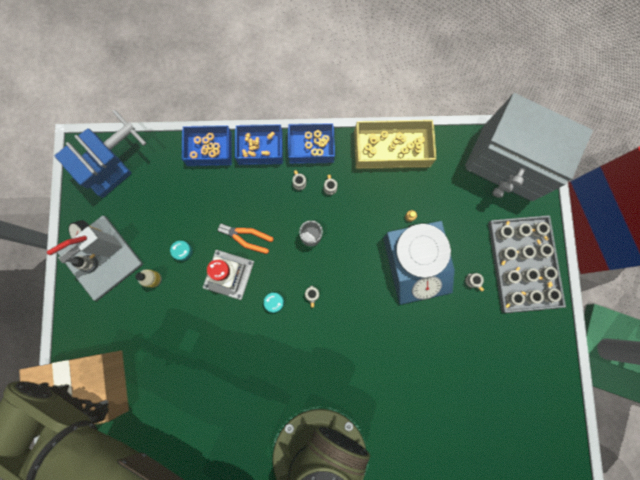

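View pics/s0.png

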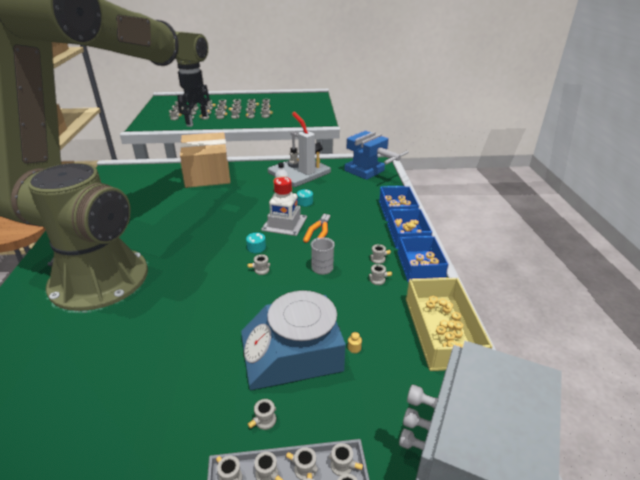

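The top view shows the cup at about (311,234), pan (424,251) and red cap (218,270). Things that could be mistaken for them are the turquoise look-alikes at (180,250) and (273,302), the oil bottle at (149,278), and valves at (312,295) and (299,181). I choose the red cap at (218,270) and the grey cup at (311,234). Next is one composite of enlarged crops to check that choice.

```bash
python3 - <<'E'
from h import *
t=cv2.imread('pics/t0.png');s=cv2.imread('pics/s0.png')
def cr(im,cx,cy,w,k): 
    return cv2.resize(im[cy-w:cy+w,cx-w:cx+w],(266,266),interpolation=cv2.INTER_CUBIC)
A=np.hstack([cr(t,311,234,25,0),cr(t,225,270,33,0),cr(t,424,258,42,0)])
B=np.hstack([cr(s,322,254,25,0),cr(s,284,200,40,0),cr(s,300,330,60,0)])
cv2.imwrite('pics/c.png',np.vstack([A,B]))
E
```

```text
(no output)
```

View pics/c.png

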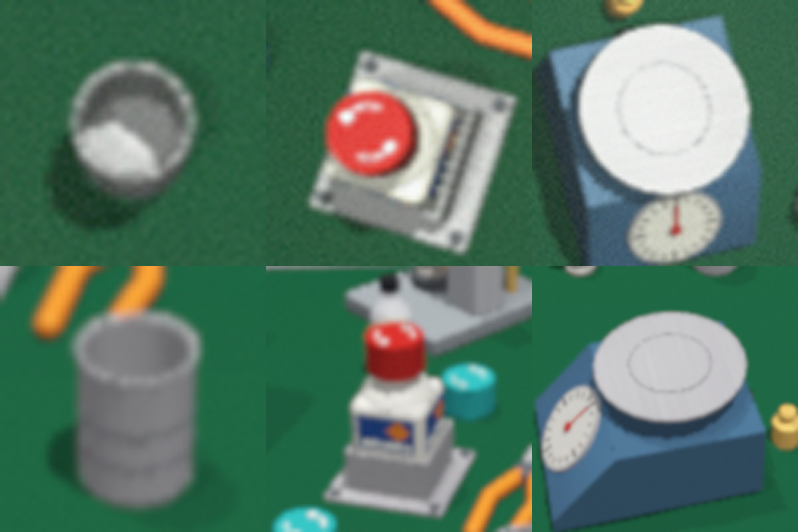

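The crops confirm the red ribbed cap on the white bottle, the open, straight cup, and the scribed ring on the pan. Next I triangulate from both views.

```bash
python3 - <<'E'
from h import *
def m(c,w,x,y): s=2*w/266; return c[0]-w+(x+.5)*s-.5, c[1]-w+(y+.5)*s-.5
T=dict(cup=(m((311,234),25,134.5,121),.08),cap=(m((225,270),33,105,132),.15),pan=(m((424,258),42,132.5,108),.115))
S=dict(cup=(m((322,254),25,137,81),.08),cap=(m((284,200),40,129,70),.15),pan=(m((300,330),60,138,97),.115))
def P(n): c=viewer.camera_model(n); return np.array(c['K'])@np.c_[c['R'],c['t']]
for k in T:
    X=cv2.triangulatePoints(P('top'),P('side'),np.array(T[k][0]),np.array(S[k][0])).ravel()
    print(k,back('top',*T[k][0],T[k][1]),back('side',*S[k][0],S[k][1]),X[:3]/X[3])
C=[back('top',*m((225,270),33,x-266,y),.003) for x,y in((365,52),(517,97),(462,252),(310,205))]
print('flange',np.round(C,4),np.mean(C,0),[round(float(np.degrees(np.arctan2(*(C[(i+1)%4]-C[i])[[1,0]]))),1) for i in range(4)])
for n,px in dict(valveA=(312,293),tq=(273,302),w=(411,215),oil=(149,278),tq2=(180,250),v3=(475,281),pl1=(270,238),pl2=(270,250),pl3=(222,229)).items(): print(n,back('top',*px,.03)[:2].round(3))
b=[back('top',*m((424,258),42,x-532,y),.085) for x,y in((550,50),(722,17))]
print('bal back edge',b)
E
```

```text
cup [0.59598874 0.00794782 0.08      ] [0.59425199 0.00929125 0.08      ] [0.59494902 0.00791012 0.08114377]
cap [0.49343372 0.24239117 0.15      ] [0.49202852 0.24180429 0.15      ] [0.49272846 0.24234141 0.14984399]
pan [ 0.53321209 -0.28395486  0.115     ] [ 0.53114044 -0.28463932  0.115     ] [ 0.532194   -0.2840917   0.11466163]
flange [[0.5645 0.2777 0.003 ]
 [0.5297 0.1712 0.003 ]
 [0.4229 0.2099 0.003 ]
 [0.4583 0.315  0.003 ]] [0.49384753 0.24345926 0.003     ] [-108.1, 160.1, 71.4, -19.3]
valveA [0.433 0.009]
tq [0.412 0.116]
w [ 0.644 -0.277]
oil [0.487 0.455]
tq2 [0.562 0.372]
v3 [ 0.453 -0.443]
pl1 [0.589 0.123]
pl2 [0.555 0.123]
pl3 [0.618 0.256]
bal back edge [array([ 0.58935661, -0.19738359,  0.085     ]), array([ 0.61403534, -0.34603215,  0.085     ])]
```

Request:
{"fn": "apply_moves", "kwargs": {"deltas": "-4 -2.5 0 8; -10 -5.5 0 16; -16 -9 0 24; -22 -12.5 0 32; -28 -16 0 40; -34 -19 0 48; -40 -22.5 0 56; -46 -26 0 63; -51 -29 0 66.9; -54.4 -30.9 0 66.9", "claw": -1}}

```text
clock: 1.35
position: [0.586, 0.0193, 0.2308]
tool_rot: [-3.141, 0.001, 1.57]
ft_force: [-0.5, 1.9, 0.1]
finger_gap: 1.002
```

Request:
{"fn": "apply_moves", "kwargs": {"deltas": "-1.1 0.9 0 0; -1.1 0.9 3 0; -1.1 0.9 7 0; -1.1 0.9 11 0; -1.1 0.9 12 0; -1.1 0.9 12 0"}}

```text
clock: 2.1
position: [0.595, 0.0086, 0.1114]
tool_rot: [-3.141, 0.001, 1.57]
ft_force: [0.3, 0.4, 0.6]
finger_gap: 0.999
```

```bash
python3 - <<'E'
from h import *
a=snap('top','t1.png');b=snap('side','s1.png')
o=monitor.observe();print(o['position'],o['tool_rot'])
A=cv2.imread('pics/t1.png')[180:290,250:370];B=cv2.imread('pics/s1.png')[180:290,262:382]
cv2.imwrite('pics/c1.png',cv2.resize(np.hstack([A,B]),(800,367),interpolation=cv2.INTER_CUBIC))
E
```

```text
[0.59557388 0.00834021 0.11261012] [3.13999967e+00 9.43953750e-04 1.57023753e+00]
```

View pics/c1.png

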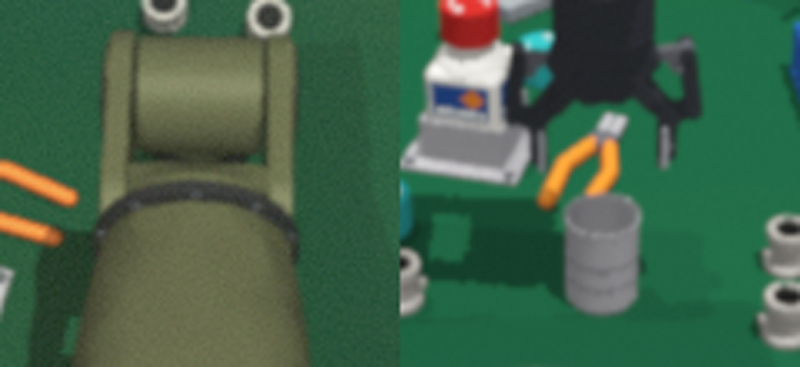

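The fingers straddle the cup evenly, with their midpoint at crop x≈604 against the rim centre at ≈602. Next I descend and grip.

Request:
{"fn": "apply_moves", "kwargs": {"deltas": "0 0 2 0; 0 0 4 0; 0 0 6 0; 0 0 7.3 0; 0 0 7.5 0; 0 0 7.5 0"}}

```text
clock: 2.95
position: [0.5959, 0.0083, 0.0379]
tool_rot: [3.139, 0.001, 1.57]
ft_force: [0.0, -0.5, -0.0]
finger_gap: 1.0
```

Request:
{"fn": "apply_moves", "kwargs": {"deltas": "0 0 0 0; 0 0 0 0; 0 0 0 0; 0 0 0 0; 0 0 0 0; 0 0 0 0; 0 0 0 0", "claw": 1}}

```text
clock: 3.82
position: [0.5963, 0.0083, 0.039]
tool_rot: [3.138, 0.001, 1.57]
ft_force: [-3.8, 0.2, 6.0]
finger_gap: 0.687
```

Request:
{"fn": "apply_moves", "kwargs": {"deltas": "0 0 -1 0; 0 0 -3 0; 0 0 -6 0; 0 0 -10 0; 0 0 -13 0; 0 0 -15 0; 0 0 -16 0; 0 0 -16 0"}}

```text
clock: 4.82
position: [0.5959, 0.0084, 0.1997]
tool_rot: [3.137, 0.001, 1.57]
ft_force: [-1.3, -0.3, -2.5]
finger_gap: 0.688
```

Request:
{"fn": "apply_moves", "kwargs": {"deltas": "-1 -0.2 0 0; -3.5 -0.8 0 0; -7.5 -1.6 0 0; -12 -2.6 0 0; -16.5 -3.6 0 0; -20.5 -4.5 0 0; -24 -5.3 0 0; -27 -5.9 0 0; -28.8 -6.3 0 0; -29.3 -6.4 0 0"}}

```text
clock: 6.08
position: [0.5313, -0.2852, 0.1992]
tool_rot: [3.138, 0.001, 1.569]
ft_force: [0.6, 0.4, -2.6]
finger_gap: 0.685
```

Request:
{"fn": "apply_moves", "kwargs": {"deltas": "0 0 0 0; 0 0 0 0"}}

```text
clock: 6.32
position: [0.5315, -0.2844, 0.1992]
tool_rot: [3.138, 0.0, 1.57]
ft_force: [0.3, 0.3, -2.1]
finger_gap: 0.686
```

```bash
python3 - <<'E'
from h import *
snap('top','t2.png');b=snap('side','s2.png')
o=monitor.observe();print(o)
B=cv2.imread('pics/s2.png')[210:390,220:400]
cv2.imwrite('pics/c2.png',cv2.resize(B,(590,590),interpolation=cv2.INTER_CUBIC))
E
```

```text
{'clock': 6.425, 'qpos': array([-0.55287434,  0.44138066,  1.40393448,  0.00164017,  1.29279413,
       -0.55267213]), 'qd': array([-9.50659418e-04, -6.27011790e-05, -7.17474910e-04, -8.11899372e-05,
        5.97531492e-04, -1.13041865e-03]), 'joint_efforts': array([-1.32008130e-01, -6.33670521e+01, -3.67881668e+01,  1.57542858e-03,
       -1.16338686e-02,  5.62498739e-03]), 'position': array([ 0.5314997 , -0.28450996,  0.19926909]), 'tool_rot': array([3.13779937e+00, 4.84742172e-04, 1.57014583e+00]), 'ft_force': array([-0.35617904,  0.97219731, -1.01220688]), 'torque': array([-0.03731065,  0.03837973,  0.0187695 ]), 'finger_gap': 0.6889851437953053}
```

View pics/c2.png

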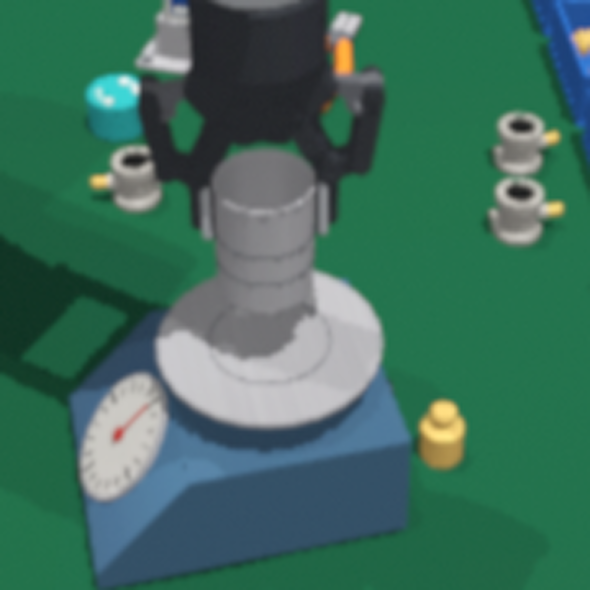

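```bash
python3 -c "
from h import *
print(proj('side',[.5325,-.2842,.24]),proj('side',[.5325,-.2842,.115]),back('side',300.4,265.3,.24),back('side',301.9,314,.115))"
```

```text
[301.49895335 264.71482574] [302.64016384 313.30620681] [ 0.5303778  -0.28586995  0.24      ] [ 0.53092397 -0.28612046  0.115     ]
```

Request:
{"fn": "apply_moves", "kwargs": {"deltas": "0 0 0.8 0; 0 0 2 0; 0 0 3 0; 0 0 3.6 0; 0 0 4 0; 0 0 4.3 0; 0 0 4.5 0; 0 0 4.7 0; 0 0 4.9 0; 0 0 4.9 0"}}

```text
clock: 7.68
position: [0.5317, -0.2845, 0.1501]
tool_rot: [3.138, 0.0, 1.57]
ft_force: [-0.4, -0.1, -0.3]
finger_gap: 0.687
```

Request:
{"fn": "apply_moves", "kwargs": {"deltas": "0 0 0 0; 0 0 0 0; 0 0 0 0; 0 0 0 0", "claw": -0.7}}

```text
clock: 8.18
position: [0.5317, -0.2845, 0.1502]
tool_rot: [3.138, 0.0, 1.57]
ft_force: [0.3, -0.4, -0.1]
finger_gap: 0.848
```

Request:
{"fn": "apply_moves", "kwargs": {"deltas": "0 0 0 0; 0 0 0 0; 0 0 -1 0; 0 0 -3 0; 0 0 -6 0; 0 0 -9 0; 0 0 -12 0; 0 0 -12 0", "claw": -1}}

```text
clock: 9.18
position: [0.5318, -0.2848, 0.2734]
tool_rot: [3.134, 0.003, 1.57]
ft_force: [0.1, -0.6, 0.3]
finger_gap: 1.0
```

```bash
python3 - <<'E'
from h import *
b=snap('side','s3.png');a=snap('top','t3.png')
o=monitor.observe();print(o['position'],o['tool_rot'],o['ft_force'])
B=cv2.imread('pics/s3.png')[220:370,225:375]
cv2.imwrite('pics/c3.png',cv2.resize(B,(600,600),interpolation=cv2.INTER_CUBIC))
print(proj('side',[.5325,-.2842,.11]),proj('side',[.5325,-.2842,.19]))
E
```

```text
[ 0.53115162 -0.28440172  0.27024148] [3.13757388e+00 5.66407002e-04 1.57018011e+00] [-0.18352303 -0.03278483  0.16221595]
[302.68217535 315.09500657] [301.97750152 285.09083599]
```

View pics/c3.png

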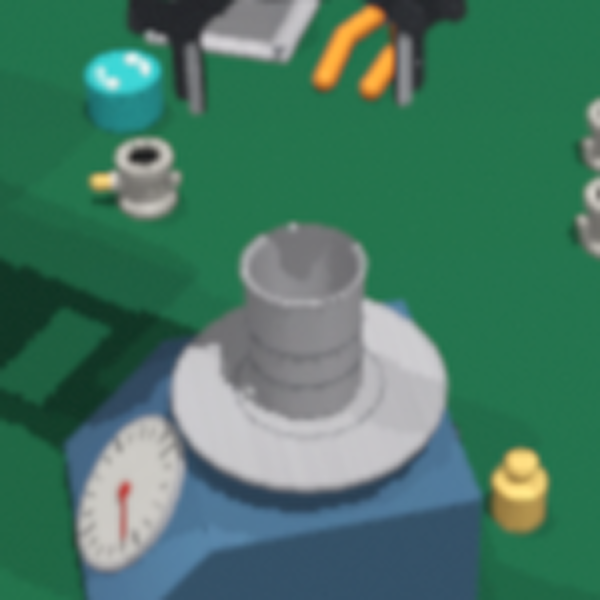

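The cup stands upright inside the ring, with its base centred in the crop at ≈(303,385), and the dial has moved to about 5 mm of sink. Next is the cap.

Request:
{"fn": "apply_moves", "kwargs": {"deltas": "3 -0.2 0 0; 9 -0.6 0 0; 15 -1 0 0; 21 -1.5 0 0; 27 -2 0 0; 33 -2.4 0 0; 39 -2.8 0 0; 45 -3.2 0 0; 49.5 -3.6 0 0; 52.2 -3.8 0 0"}}

```text
clock: 10.52
position: [0.4926, 0.2396, 0.2688]
tool_rot: [3.139, 0.001, 1.572]
ft_force: [-0.5, -0.7, -0.2]
finger_gap: 1.0
```

Request:
{"fn": "apply_moves", "kwargs": {"deltas": "0 0 0 0; 0 0 0 0"}}

```text
clock: 10.78
position: [0.4925, 0.239, 0.2681]
tool_rot: [3.14, 0.002, 1.572]
ft_force: [-0.0, -1.0, -0.5]
finger_gap: 1.005
```

Request:
{"fn": "apply_moves", "kwargs": {"deltas": "0.3 0 1 0; 0.3 0 3.5 0; 0.3 0 6 0; 0.3 0 8 0; 0.3 0 9 0; 0.3 0 9 0"}}

```text
clock: 11.52
position: [0.4925, 0.2414, 0.1776]
tool_rot: [3.141, 0.002, 1.571]
ft_force: [0.3, 0.5, 0.1]
finger_gap: 1.002
```

```bash
python3 - <<'E'
from h import *
snap('side','s4.png');snap('top','t4.png')
o=monitor.observe();print(o['position'],o['tool_rot'],o['ft_force'])
B=cv2.imread('pics/s4.png')[120:240,224:344]
cv2.imwrite('pics/c4.png',cv2.resize(B,(600,600),interpolation=cv2.INTER_CUBIC))
print(proj('side',o['position']),proj('side',[.4928,.242,.15]))
E
```

```text
[0.49291695 0.24178153 0.17876357] [3.13948421e+00 1.37441520e-03 1.57160545e+00] [ 0.41653208 -0.48824758 -0.4494089 ]
[282.33363772 171.87278781] [282.70815509 180.66529485]
```

View pics/c4.png

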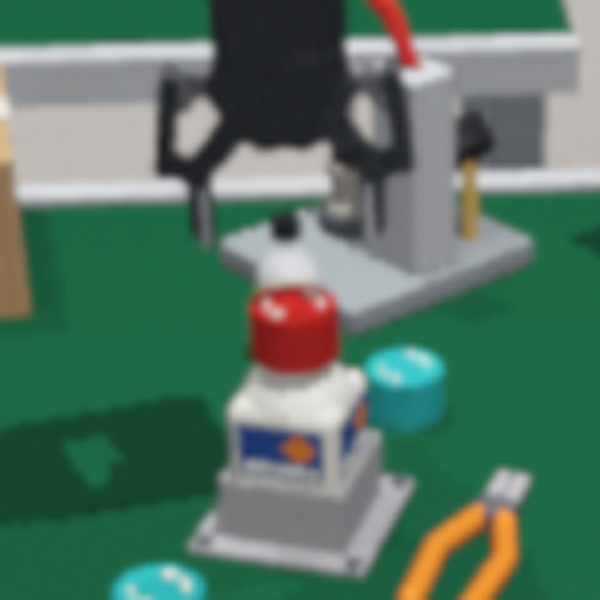

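The fingers are centred on the red cap, with their midpoint at ≈293 against the cap at ≈294. I descend and close.

Request:
{"fn": "apply_moves", "kwargs": {"deltas": "0 0 1.5 0; 0 0 3.5 0; 0 0 5 0; 0 0 6 0; 0 0 6.2 0; 0 0 6.2 0"}}

```text
clock: 12.38
position: [0.4932, 0.2418, 0.1171]
tool_rot: [3.139, 0.001, 1.572]
ft_force: [0.5, -0.0, -0.1]
finger_gap: 1.003
```

Request:
{"fn": "apply_moves", "kwargs": {"deltas": "0 0 0 0; 0 0 0 0; 0 0 0 0; 0 0 0 0; 0 0 0 0; 0 0 0 0; 0 0 0 0; 0 0 0 0", "claw": 1}}

```text
clock: 13.38
position: [0.4935, 0.2419, 0.1177]
tool_rot: [3.138, 0.001, 1.572]
ft_force: [-0.5, -0.5, 5.9]
finger_gap: 0.598
```

Request:
{"fn": "apply_moves", "kwargs": {"deltas": "0 0 0.1 0; 0 0 0.2 0; 0 0 0.3 0; 0 0 0.4 0; 0 0 0.4 0; 0 0 0.4 0"}}

```text
clock: 14.12
position: [0.4936, 0.2419, 0.1144]
tool_rot: [3.137, 0.001, 1.572]
ft_force: [-2.8, -1.5, 8.3]
finger_gap: 0.598
```

Request:
{"fn": "apply_moves", "kwargs": {"deltas": "0 0 0.1 0; 0 0 0.2 0; 0 0 0.2 0"}}

```text
clock: 14.5
position: [0.4937, 0.242, 0.1132]
tool_rot: [3.137, 0.0, 1.572]
ft_force: [-5.0, -2.0, 9.0]
finger_gap: 0.602
```

Request:
{"fn": "apply_moves", "kwargs": {"deltas": "0 0 0.1 -4; 0 0 0.1 -10; 0 0 0.1 -18; 0 0 0.1 -26; 0 0 0.1 -34; 0 0 0.1 -42; 0 0 0.1 -50; 0 0 0.1 -57; 0 0 0.1 -60; 0 0 0.1 -60"}}

```text
clock: 15.75
position: [0.4945, 0.2423, 0.1134]
tool_rot: [3.137, 0.006, 2.62]
ft_force: [-0.1, -0.4, 8.0]
finger_gap: 0.596
```

Request:
{"fn": "apply_moves", "kwargs": {"deltas": "0 0 -0.1 0; 0 0 -0.3 0; 0 0 -0.5 0; 0 0 -0.7 0; 0 0 -0.7 0"}}

```text
clock: 16.38
position: [0.4945, 0.2423, 0.1205]
tool_rot: [3.137, 0.006, 2.62]
ft_force: [-0.2, 0.7, 2.4]
finger_gap: 0.6
```

```bash
python3 - <<'E'
from h import *
snap('side','s5.png')
o=monitor.observe();print(o['position'],o['tool_rot'],o['ft_force'],o['torque'])
B=cv2.imread('pics/s5.png')[120:240,224:344]
cv2.imwrite('pics/c5.png',cv2.resize(B,(600,600),interpolation=cv2.INTER_CUBIC))
E
```

```text
[0.49449207 0.24234806 0.12043301] [3.13715621 0.00597901 2.61962521] [ 0.18506741 -0.58512778  2.36670237] [ 0.00580729 -0.01175498 -0.03304864]
```

View pics/c5.png

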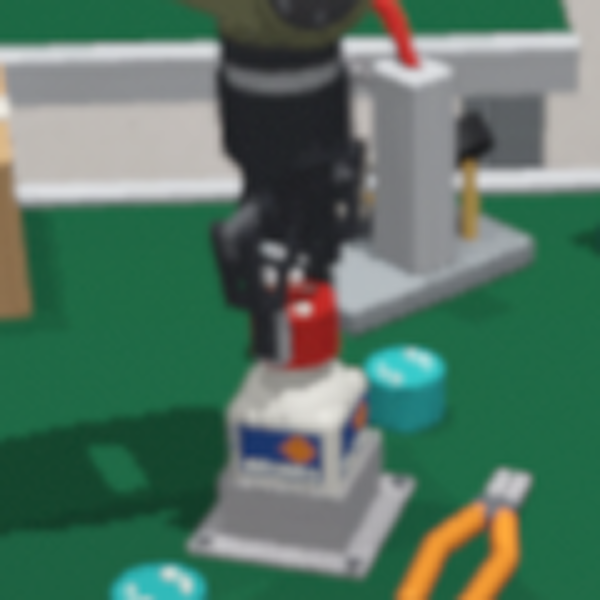

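The cap is turned and rising with no downward pull (+2.4 N, liner still pushing), and the bottle is still seated. I keep lifting.

Request:
{"fn": "apply_moves", "kwargs": {"deltas": "0 0 -0.4 0; 0 0 -1 0; 0 0 -1.8 0; 0 0 -2.8 0; 0 0 -4 0; 0 0 -5.2 0; 0 0 -6.4 0; 0 0 -7.4 0; 0 0 -8 0; 0 0 -8.05 0"}}

```text
clock: 17.68
position: [0.494, 0.2423, 0.2012]
tool_rot: [3.137, 0.006, 2.62]
ft_force: [-0.2, 1.3, -0.4]
finger_gap: 0.594
```

Request:
{"fn": "apply_moves", "kwargs": {"deltas": "0 0 0 0; 0 0 0 0; 0 0 0 0; 0 0 0 0"}}

```text
clock: 18.18
position: [0.4939, 0.2423, 0.2011]
tool_rot: [3.137, 0.006, 2.62]
ft_force: [-0.9, 0.1, -0.5]
finger_gap: 0.596
```

```bash
python3 - <<'E'
from h import *
snap('side','s6.png');snap('top','t6.png')
o=monitor.observe();print(o['clock'],o['position'],o['tool_rot'],o['ft_force'],o['qd'].round(4),o['finger_gap'])
B=cv2.imread('pics/s6.png')[110:230,224:344]
C=cv2.imread('pics/s6.png')[130:390,190:450]
cv2.imwrite('pics/c6.png',np.hstack([cv2.resize(q,(400,400),interpolation=cv2.INTER_CUBIC) for q in(B,C)]))
p=o['position']
for X in ([p[0],p[1],.198],[.4935,.242,.138]): print(proj('side',X),((proj('side',X)-[224,110])*400/120))
E
```

```text
18.275 [0.49395438 0.24229237 0.20116081] [3.13695922 0.00614809 2.61963381] [-0.03392208  0.11563454 -0.75130028] [-0.0008 -0.0017  0.0006  0.001   0.0001  0.0003] 0.5944442541445836
[282.40920783 165.76309596] [194.69735944 185.87698653]
[283.11338924 184.27665068] [197.04463081 247.58883561]
```

View pics/c6.png

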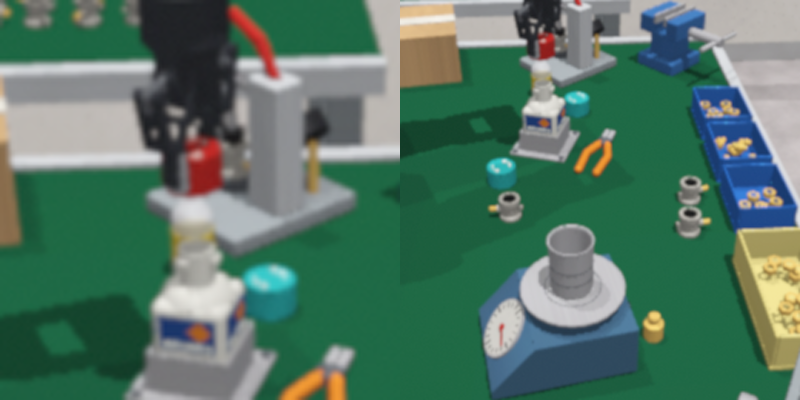

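The cap hangs level about 6 cm above the open neck, which shows at crop (198,247) against a predicted (197,248). The bottle is seated, the cup is still in the ring, and the bystanders have not moved.

```bash
python3 -c "
from h import *
print(hand_in())"
```

```text
the job is handed in; nothing more can be done
None
```

The job is done and handed in at about 18.3 s; `hand_in` gave no verdict.

- **Cup:** It stands upright and released inside the scribed ring on the pan. I set it down by lowering only about 4 mm past first contact, so the pan sank about 5 mm by design, well short of the 16 mm limit. The last picture still shows it there.
- **Cap:** I pressed it about 4.3 mm (about 9 N), turned it 60° anticlockwise and lifted it off. The gripper still holds it, level to about 0.4° and still, at x 0.494, y 0.242. Its underside is worked out from the tool position to be about 6 cm above the mouth, and horizontally it is within about 1 mm of my estimate of the mouth's centre.
- **Bottle and the rest:** The bottle's neck appears where a seated bottle should put it. The valves, weight, pliers and turquoise look-alikes in view show no movement.

No check failed. The two cameras agreed to about 2 mm on all three targets: cup, cap and pan. The gripper opening on the cap read about 51 mm against the nominal 52 mm.

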